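Lock the clear tray into its dock past the spring catch

TASK

The clear tray stands part-way along its white dock, held back by the catch tooth of the long steel spring bar beside it. With your fingertips press the spring bar down and, keeping it down, push the tray by its lug along the dock until the lug has gone wholly past the tooth; then let go so that the bar springs fully up behind the lug and the tray is locked in. Do not lift or tip the tray, and leave the jar, the cup and the spoon beside the dock where they stand.

Things in the scene. Friction and masses are not known exactly. Their poses are not given: they have to be found in the camera images.
- dock: White plastic dock fixed on the counter. Origin: at counter height, on the tray's centre line, level with the catch tooth. y: the way the tray must slide; x: across, away from the spring bar; z up. Plate 10 mm thick, x -117 to 59 mm, y -200 to 160 mm. Two guides along y, tops 28 mm high, at x = +/-48.5 mm. End wall 44 mm high, inner face at y = 146 mm, stops the tray.
- tray: Loose clear plastic tray, 84 x 240 mm, 52 mm high with its white rim, one cross divider, about 0.4 kg, slippery. Origin: centre of its underside, 10 mm above the counter; axes as the dock's. Slides between the guides with 1.5 mm play each side. It starts at dock y = -63 to -33 mm; at the end wall it stands at y = +26 mm.
- lug (a point): Middle of the lug's pushing part. The lug is a black plastic block on the tray that stands out to -x over the spring bar: 24 mm wide along y, from x = -42 to -108 mm, underside 37 mm and top 55 mm above the counter. This point: x = -87 mm (over the finger lane), mid-width, mid-height (46 mm). The lug is wholly past the tooth when this point is over 18 mm past the dock's origin in dock y.
- bar (a joint): Spring bar: flat level steel bar, dock x -112 to -56 mm, y -160 to 40 mm, 8 mm thick. Value: how far it is pressed straight down, in m. 0 = up (top face 34 mm above the counter), 0.014 = fully down (20 mm). Stays level wherever pressed. About 2.5 N starts it, 7.5 N holds it fully down; it springs up when let go. The tooth clears the lug from 9 mm down.
- bar_lane (a point): Point in the middle of the lane on the bar's top face where fingertips can press and travel: dock x = -89 mm, y = -60 mm; moves with the bar. The lane runs from dock x = -112 to -67 mm over the bar's whole length, beside the tooth and under the lug.
- tooth (a point): Top of the catch tooth on the bar: small steel block, 10 mm (x) by 12 mm (y), standing 12 mm above the bar's top face, at dock x = -62 mm, y = 0, between tray and finger lane. With the bar up it overlaps the lug's height by 9 mm and blocks it.
- spice_jar: Bystander: small glass jar, 48 mm across, 58 mm high, on the counter about 100 mm in front of the spring bar near the dock's end. Origin under its centre.
- sauce_cup: Bystander: small steel cup, 60 mm across, 36 mm high, beyond the dock's open (-y) end. Origin under its centre.
- spoon: Bystander: wooden spoon, 200 mm long, lying beyond the dock's end wall. Origin at its middle, on the underside.

How it is judged:
On the way, in this order (a step that is already met when the one before it is completed fails the run):
1. fingertips hold the spring bar down (8.5 mm or more) while the lug is still short of the tooth (value of joint bar above 0.0085 m and contact force between the fingers and bar above 0.5 N and y of lug in the frame of dock below -0.015 m), for 0.2 s.
2. the lug is slid past the tooth with the bar still held down (value of joint bar above 0.0085 m and contact force between the fingers and bar above 0.5 N and y of lug in the frame of dock above 0.018 m), for 0.1 s.
At the end, for the whole second after the job is handed in: The tray lies flat between the guides, at rest, its lug wholly past the tooth (lug's middle 18 to 29 mm past the dock's origin along y), and the bar has sprung back up (within 2 mm of its top position) behind the lug (y of lug in the frame of dock between 0.018 and 0.029 m and value of joint bar below 0.002 m and z of tray in the frame of dock below 0.013 m and angle between tray's own z axis and vertical below 0.04 rad and angle between the y axis of tray and the y axis of dock, either way round below 0.05 rad and linear speed of tray below 0.01 m/s); the robot touches nothing.
It fails at once if the tray is lifted (8 mm or more off the dock) or tipped (0.12 rad) (z of tray in the frame of dock above 0.018 m or angle between tray's own z axis and vertical above 0.12 rad).
It fails at once if the jar, the cup or the spoon is moved by more than 20 mm (distance of any of spice_jar, sauce_cup, spoon from where it was at the start of the episode above 0.02 m).
It also fails if it takes over 38 s, if anything falls off the work surface, if the arm or the gripper's body presses on something with over 40 N, if the wrist force passes 120 N, or if a joint passes its speed limit or range.

ROBOT

A 6-joint arm with a two-finger parallel gripper is mounted at the origin on the work surface. World frame = base frame: x ahead of the robot, y to its left, z up, the work surface at z = 0. Lengths are in m, angles in rad, forces in N, time in s.
With the tool pointing down it reaches from about 0.4 to 0.825 m from the base axis. Payload 7 kg.
Tool frame: the origin (TCP) lies at the very end of the fingers, on their centre line; the grasp point (between the pads) lies 19 mm behind it (pinch_z is the z of the grasp point in the tool frame, in m); z points along the fingers, y is the line along which they close (so a half turn about z gives the same grasp; the last joint's range is limited). The gripper opens to 85 mm and grips with 20 to 120 N. Pads are 22 mm wide; open, the fingers measure 114 mm over their backs; the gripper's body (76 mm by 85 mm) begins 54 mm behind the grasp point. The pads swing forward as they close: fully open they stand 13 mm farther back than shut.
Start: joints at [0.288, 0.359, 0.012, 0, -1.224, -0.288], TCP at [0.675, -0, 0.231] pointing down, gripper open.
Joint ranges: [-3.07, 3.07], [-1.43, 2.12], [-1.02, 1.25], [-3.03, 1.67], [-3.05, -0], [-3.03, 3.03]. Speed limits (rad/s): [2.39, 2.39, 3.01, 3.14, 3.14, 3.14].

INTERFACE

Orientations are given as [roll, pitch, yaw] about the fixed x, y, z axes, in that order (R = Rz(yaw) Ry(pitch) Rx(roll)).
In Python, from plant import observe, read_camera, close_job, pinch_z gives the robot as it stands. The module is installed in compiled form; this text tells all that it offers.
- The arm moves only by the tool send_rows, never from a script. Its argument "targets" is a list of rows, each a list of 3 entries, a list of its own where there are three numbers: the turn, a rotation vector about the tool's x, y, z in degrees, then the shift along the tool's x, y, z in cm, then the finger opening in cm, from 0 to 8.54. A call has 1 to 8 rows; each row is the pose to reach, as a shift and turn from the pose commanded when the call began, along the tool's axes at that moment; what a row does not reach only later rows make up. A row lasts 1/10 s, in which the tool goes at most 50 mm and 8.59 degrees, less where a joint would pass 70% of its speed; a pose out of reach is approached as far as the arm can. A call with a gripper value outside its range is refused whole. The fingers move at their own pace and stop on an object; the grip force is fixed at half the most. Time passes only in rows, so rows that repeat a pose let the fingers close. It gives the time, the measured TCP pose, the force, the opening and the grip force at its end, in the units of the state.
- observe(): the state, without advancing time (a new reading comes with each control period).
- read_camera(name): name is "scene" or "side" or "wrist"; returns a dict with "color" (420x560x3 uint8, red, green, blue), "range_z" (420x560 float32, m along the optical axis (not along the pixel's ray), 0 where there is no reading), "intrinsics" (3x3 intrinsics, pixels), "extrinsics" (4x4, takes a point from camera to world coordinates); the wrist camera has in their place "mount" (4x4, takes a point from camera to tool coordinates, whose origin is the TCP and whose axes are the flange's). Camera axes: x right, y up, looking along -z (the intrinsics and any distortion apply to the point x, -y, -z); pixel columns grow to the right and rows downward; lengths in m; the calibration is good to about 2 mm. A picture is of the moment at which its call begins: read the wrist's pose just before it.
- close_job(): hands the job in; it is judged then, once.
The state is a dict: "time": time; "joint_positions": joint angles; "joint_velocities": joint speeds; "tau": joint torques, N m; "position": TCP position; "eef_rot": TCP orientation; "force": force on the tool from outside, world axes, zero at the start; "torque": the same for the moment, N m; "gripper_width": finger opening in m; "gripper_force": force on a finger pad.
Only numpy, scipy, OpenCV 4.12 (cv2) and the standard library are available. Lean on these libraries where they do the work, as an engineer would, in place of code of your own. Each camera call takes 0.05 s, during which the arm holds its last target. There are 200 camera calls.

## Working session

There is one attempt and no reset: what is moved stays moved. The work goes in short steps, Python scripts to look and compute and a tool call to move; the robot and the scene stay as the last step left them, time stands still between calls to the robot, and variables do not carry over. Pictures are saved under pics/ and viewed, at most 10 in all, crops included, and the job is handed in when it is done.

Besides the shell and the picture viewer there is one more tool, called after ">>>" as a command line: name --argument value ..., lists and objects as JSON in quotes. send_rows: Moves the arm, as the interface text tells. Its arguments: {"type":"object","properties":{"targets":{"type":"array","items":{"type":"array"}}},"required":["targets"]}

```bash
mkdir -p pics
cat > h.py <<'E'
import numpy as np,cv2
from plant import observe,read_camera,pinch_z
def cloud(c,T=None):
    z=c["range_z"];K=c["intrinsics"];v,u=np.mgrid[:z.shape[0],:z.shape[1]]
    P=np.stack([(u-K[0,2])/K[0,0]*z,-(v-K[1,2])/K[1,1]*z,-z,np.ones_like(z)],-1)
    W=(P@(c["extrinsics"] if T is None else T).T)[...,:3]; W[z<=0]=np.nan
    return W
E
python3 - <<'E'
from h import *
s=observe();print({k:np.round(v,3) for k,v in s.items()},pinch_z)
for n in("scene","side"):
    c=read_camera(n);np.savez(f"{n}0.npz",**c);cv2.imwrite(f"pics/{n}0.png",c["color"][...,::-1])
    print(n,c.keys(),np.round(c["extrinsics"],3),c["intrinsics"])
E
```

```text
{'time': np.float64(0.0), 'joint_positions': array([ 0.288,  0.359,  0.011, -0.   , -1.224, -0.288]), 'joint_velocities': array([-0.001, -0.001,  0.   , -0.001,  0.   , -0.002]), 'tau': array([ 0.0000e+00, -5.8332e+01,  2.9342e+01,  6.9370e+00, -6.0000e-03,
       -0.0000e+00]), 'position': array([ 0.675, -0.   ,  0.23 ]), 'eef_rot': array([ 3.14 , -0.   , -1.571]), 'force': array([ 0.616, -0.333,  0.454]), 'torque': array([-0.012, -0.027,  0.004]), 'gripper_force': np.float64(0.0), 'gripper_width': np.float64(0.085)} -0.0187
scene dict_keys(['color', 'range_z', 'intrinsics', 'extrinsics']) [[-0.802 -0.375  0.464  1.123]
 [ 0.597 -0.533  0.6    0.758]
 [ 0.022  0.758  0.651  0.855]
 [ 0.     0.     0.     1.   ]] [[513.59276049   0.         282.98728522]
 [  0.         513.59276049 223.03399375]
 [  0.           0.           1.        ]]
side dict_keys(['color', 'range_z', 'intrinsics', 'extrinsics']) [[ 0.735  0.329 -0.593  0.052]
 [-0.678  0.379 -0.63  -0.522]
 [ 0.018  0.865  0.502  0.494]
 [ 0.     0.     0.     1.   ]] [[381.70932062   0.         283.14159437]
 [  0.         381.70932062 204.87050448]
 [  0.           0.           1.        ]]
```

View pics/scene0.png

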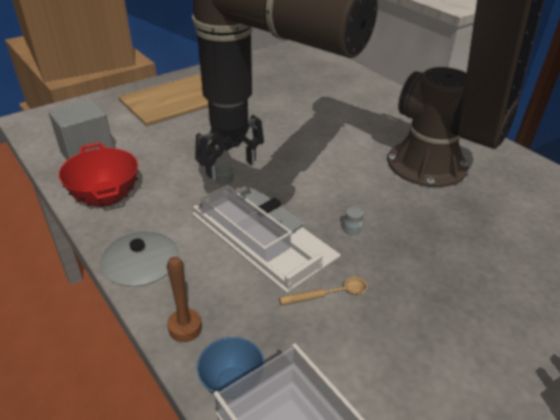

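View pics/side0.png

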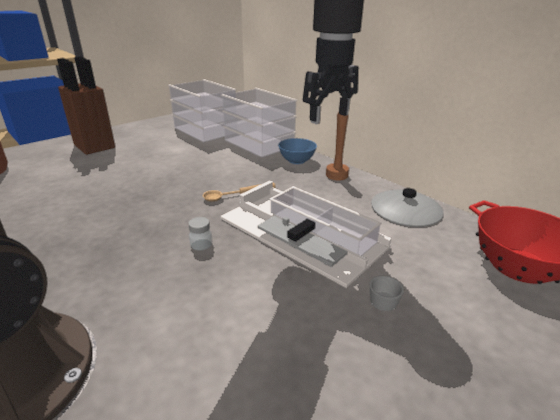

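The tray's black lug is at about (272,205) in scene and (302,229) in side. The steel bar lies under it and the tooth is near (285,221) in side. The end wall is at the left in the side view.

Run:
```python
from h import *
for n in("scene","side"):
    c=dict(np.load(f"{n}0.npz"));W=cloud(c);col=c["color"].astype(int)
    hsv=cv2.cvtColor(c["color"],cv2.COLOR_RGB2HSV)
    u,v=(272,205) if n=="scene" else (302,229)
    print(n,"lug px",W[v,u],col[v,u])
    L=W[v,u]
    near=np.hypot(W[...,0]-L[0],W[...,1]-L[1])<0.3
    cnt=W[(np.abs(W[...,2])<.006)&near]; print("counter z",np.median(cnt[:,2]))
    blk=(col.max(-1)<60)&(np.hypot(W[...,0]-L[0],W[...,1]-L[1])<.07)&(W[...,2]>.04)&(W[...,2]<.07)
    B=W[blk];print("lug",len(B),B.mean(0),cv2.minAreaRect((B[:,:2]*1000).astype(np.float32)))
    m=((W[...,2]>.029)&(W[...,2]<.039)&near&(hsv[...,1]<60)).astype(np.uint8)
    k,lab,st,ce=cv2.connectedComponentsWithStats(m,connectivity=4)
    for i in np.argsort(-st[1:,4])[:4]+1:
        Q=W[lab==i];print("z34 comp",st[i],Q.mean(0).round(4),np.mean(col[lab==i],0).round(),cv2.minAreaRect((Q[:,:2]*1000).astype(np.float32)))
    m=((W[...,2]>.006)&(W[...,2]<.07)&near)&(hsv[...,1]<60)
    k,lab,st,ce=cv2.connectedComponentsWithStats(m.astype(np.uint8))
    for i in np.argsort(-st[1:,4])[:3]+1:
        Q=W[lab==i];print("dock comp",st[i],Q.mean(0).round(4),cv2.minAreaRect((Q[:,:2]*1000).astype(np.float32)))
    x0,y0=(190,170) if n=="scene" else (190,170)
    cv2.imwrite(f"pics/{n}_crop.png",cv2.resize(c["color"][y0:y0+140,x0:x0+210,::-1],None,fx=3.8,fy=3.8,interpolation=2))
```

```text
scene lug px [ 0.53298422 -0.05128462  0.05320292] [35 33 33]
counter z -0.0008733446503609299
lug 156 [ 0.53423452 -0.0559199   0.05192208] ((534.02197265625, -57.63567352294922), (54.160308837890625, 25.19155502319336), 8.727721214294434)
z34 comp [267 206  37  26 417] [ 0.5224 -0.0084  0.0331] [130. 130. 125.] ((523.412353515625, -10.009456634521484), (47.38235855102539, 90.05123901367188), 5.600764274597168)
z34 comp [239 187  31  20 297] [ 0.5355 -0.128   0.033 ] [119. 119. 114.] ((536.1321411132812, -129.0316619873047), (48.16432571411133, 75.6707992553711), 6.103904724121094)
z34 comp [201 206  90  54 287] [ 0.6403 -0.0055  0.0343] [133. 129. 129.] ((653.1177978515625, -35.00053405761719), (84.60204315185547, 254.06597900390625), 25.74171257019043)
z34 comp [239 216  45  21 137] [ 0.5866 -0.0271  0.0341] [118. 115. 114.] ((580.74951171875, -18.085697174072266), (48.41015625, 112.74832153320312), 35.588417053222656)
dock comp [ 192  186  148  106 7659] [5.959e-01 1.000e-04 2.780e-02] ((584.6598510742188, -18.992416381835938), (178.95046997070312, 360.6628112792969), 6.045642852
[... 1060 characters left out ...]
41.8465118408203), 41.9991340637207)
z34 comp [322 212  49  19 185] [ 0.654  -0.0904  0.0342] [162. 156. 156.] ((655.0127563476562, -92.11270141601562), (39.83240509033203, 106.1462173461914), 29.032859802246094)
dock comp [ 221  180  171  106 9141] [ 0.575  -0.0516  0.0304] ((592.3789672851562, 4.3370208740234375), (205.6635284423828, 412.3086242675781), 5.453004360198975)
dock comp [370 275  34  34 871] [ 0.5376 -0.2762  0.0241] ((536.2818603515625, -276.73626708984375), (58.79426574707031, 57.944915771484375), 18.690906524658203)
dock comp [372 197  48  29 726] [ 0.8026 -0.1206  0.0156] ((802.1307983398438, -113.57086944580078), (149.24737548828125, 53.719852447509766), 78.73031616210938)
```

View pics/side_crop.png

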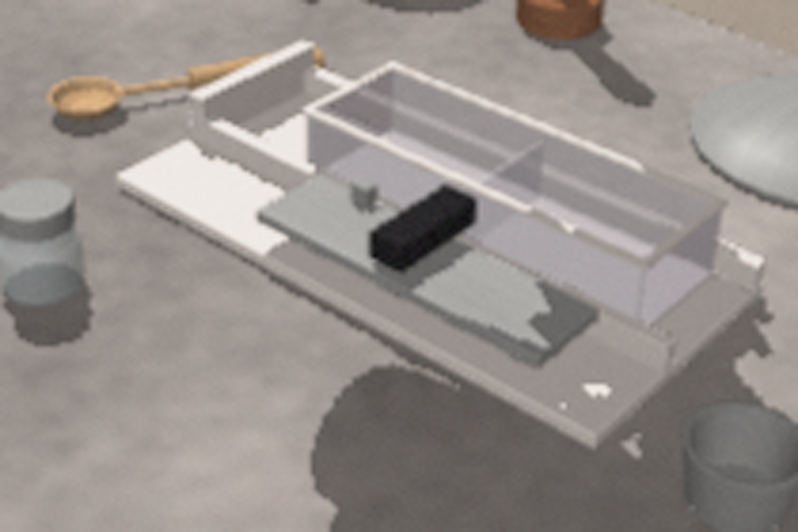

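Run:
```python
from h import *
a=np.radians(6.08);R=np.array([[np.cos(a),-np.sin(a)],[np.sin(a),np.cos(a)]]);o=np.array([.6115,.003])
def rng(D,m,t):
    Q=D[m]*1000
    if len(Q): print(t,len(Q),"x",np.percentile(Q[:,0],[1,5,50,95,99]).round(1),"y",np.percentile(Q[:,1],[1,5,50,95,99]).round(1),"z",np.median(Q[:,2]).round(1))
for n in("scene","side"):
    c=dict(np.load(f"{n}0.npz"));W=cloud(c);D=W.copy();D[...,:2]=(W[...,:2]-o)@R;x,y,z=np.moveaxis(D,-1,0);dk=c["color"].max(-1)<60
    print(n)
    rng(D,(z>.031)&(z<.037)&(x>-.115)&(x<-.068)&(y>-.17)&(y<.06),"bar")
    rng(D,(z>.038)&(z<.05)&(x>-.085)&(x<-.05)&(y>-.02)&(y<.02)&~dk,"tooth")
    rng(D,(z>.035)&(z<.06)&(x>-.13)&(x<-.045)&(y>-.1)&(y<-.02)&dk,"lug")
    rng(D,(z>.051)&(z<.06)&(x>-.13)&(x<-.045)&(y>-.1)&(y<-.02)&dk,"lugtop")
    rng(D,(z>.007)&(z<.013)&(x>-.13)&(x<-.06)&(y>-.22)&(y<.18)&~dk,"plate")
    rng(D,(z>.040)&(z<.048)&(abs(x)<.07)&(y>.12)&(y<.18),"wall top")
    rng(D,(z>.052)&(z<.068)&(x>-.06)&(x<.06)&(abs(y)<.25)&~dk,"tray rim")
```

```text
scene
bar 603 x [-112.1 -110.2  -90.   -70.1  -68.5] y [-156.8 -149.6  -35.7   34.4   39.7] z 33.2
tooth 19 x [-67.7 -67.1 -61.9 -57.1 -55.6] y [-7.9 -7.4  1.8  6.4  7.8] z 45.0
lug 157 x [-108.6 -104.9  -83.8  -61.2  -57.6] y [-64.4 -63.2 -48.1 -42.  -40.4] z 53.2
lugtop 114 x [-108.4 -104.2  -83.4  -59.4  -57.4] y [-64.2 -63.2 -51.7 -42.3 -41.6] z 54.0
plate 691 x [-116.7 -113.6  -93.   -70.1  -66.4] y [-195.3   28.8   92.4  155.4  159.4] z 9.3
wall top 212 x [-52.6 -48.    2.1  49.   53.2] y [144.4 146.2 152.1 157.9 158.6] z 43.2
tray rim 808 x [-53.1 -43.1  -4.1  42.2  43.3] y [-176.6 -173.8  -51.1   65.9   67.4] z 59.4
side
bar 1130 x [-114.7 -114.   -94.4  -70.7  -68.9] y [-160.9 -156.1  -86.    28.1   36.3] z 34.2
tooth 34 x [-71.3 -70.6 -66.4 -60.2 -58.7] y [-8.1 -8.  -3.7  3.7  5.2] z 44.6
lug 321 x [-111.7 -110.8  -87.1  -52.7  -49.2] y [-68.5 -68.1 -63.  -49.1 -47.2] z 53.8
lugtop 196 x [-111.3 -109.9  -83.2  -52.6  -49.6] y [-68.3 -67.8 -59.3 -49.1 -47.1] z 55.0
plate 1881 x [-120.7 -119.5 -103.4  -65.2  -60.9] y [-200.8 -194.8  -58.4  141.1  154.6] z 10.2
wall top 139 x [-56.4 -54.2  -8.9  45.2  48.8] y [142.5 143.6 147.6 154.3 155.7] z 43.9
tray rim 1163 x [-47.5 -46.2 -10.9  38.4  40.3] y [-177.5 -175.7  -66.1   61.7   64.8] z 59.3
```

>>> send_rows --targets '[[[0,0,-2],[2.5,3.6,0],0],[[0,0,-4],[5,7.2,0],0],[[0,0,-6.1],[7.5,10.8,0],0],[[0,0,-6.1],[9.95,14.5,0],0],[[0,0,-6.1],[9.95,14.5,4],0],[[0,0,-6.1],[9.95,14.5,8],0],[[0,0,-6.1],[9.95,14.5,11],0],[[0,0,-6.1],[9.95,14.5,11],0]]'

```text
time: 0.9
position: [0.5267, -0.0998, 0.1174]
eef_rot: [3.134, 0.0, -1.465]
force: [0.0, -0.1, -0.9]
gripper_width: 0.0003
gripper_force: 0.0
```

Run:
```python
from h import *
from scipy.spatial.transform import Rotation as Ro
s=observe();print(s["position"],s["eef_rot"])
c=read_camera("wrist");T=np.eye(4);T[:3,:3]=Ro.from_euler("xyz",s["eef_rot"]).as_matrix();T[:3,3]=s["position"]
W=cloud(c,T@c["mount"]);cv2.imwrite("pics/w1.png",c["color"][...,::-1])
c2=read_camera("side");cv2.imwrite("pics/s1.png",cv2.resize(c2["color"][100:300,170:430,::-1],None,fx=3,fy=3))
a=np.radians(6.08);R=np.array([[np.cos(a),-np.sin(a)],[np.sin(a),np.cos(a)]]);o=np.array([.610,.0015])
D=W.copy();D[...,:2]=(W[...,:2]-o)@R;x,y,z=np.moveaxis(D,-1,0);dk=c["color"].max(-1)<60
for t,m in dict(bar=(z>.031)&(z<.037)&(x>-.12)&(x<-.068)&(y>-.17)&(y<.06)&~dk,tooth=(z>.038)&(z<.05)&(x>-.085)&(x<-.05)&(abs(y)<.02)&~dk,lug=(z>.035)&(z<.06)&(x>-.13)&(x<-.045)&(y>-.1)&(y<-.02)&dk).items():
    Q=D[m]*1000
    if len(Q):print(t,len(Q),np.percentile(Q,[1,5,50,95,99],axis=0).round(1).T.tolist())
print("tcp dock",((s["position"][:2]-o)@R))
```

```text
[ 0.52670874 -0.09984696  0.11739354] [ 3.13376130e+00  4.39652054e-04 -1.46542486e+00]
bar 7374 [[-113.5, -111.7, -91.5, -70.3, -68.5], [-158.6, -155.7, -114.8, -66.2, 31.5], [32.5, 32.9, 34.0, 35.0, 35.5]]
lug 1584 [[-108.1, -104.4, -62.5, -46.7, -45.4], [-66.5, -66.2, -62.8, -45.7, -44.0], [39.9, 41.1, 54.5, 55.8, 56.2]]
tcp dock [-0.09355711 -0.09195493]
```

View pics/w1.png

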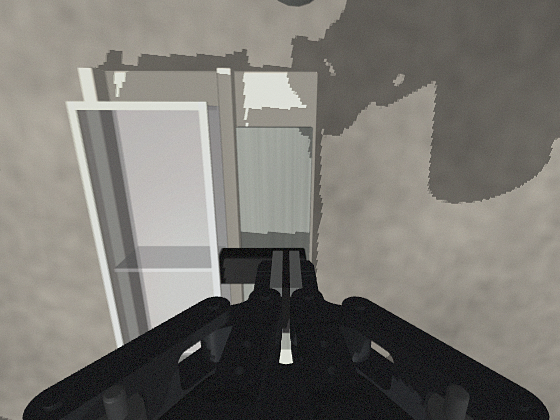

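View pics/s1.png

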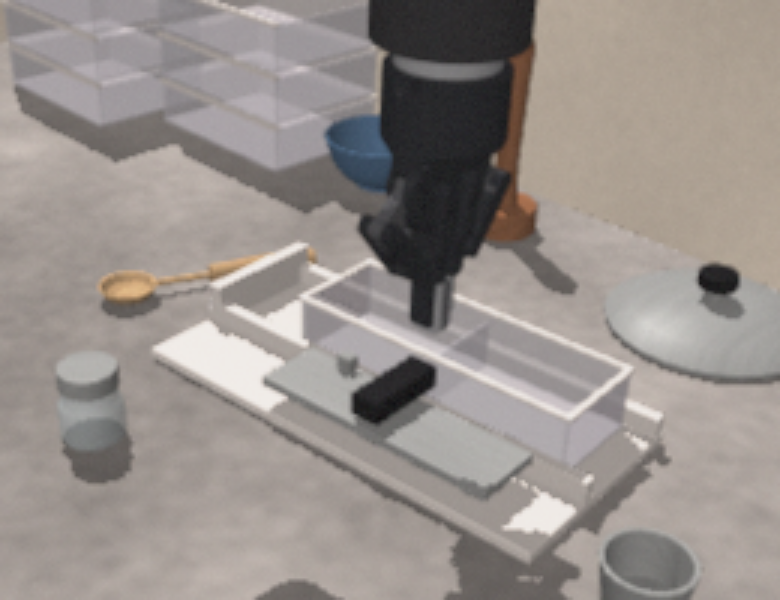

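The wrist view shows the closed fingertips over the lane just behind the lug. The wrist data agree with the dock fit to about 1 mm. The finger linkages bulge sideways, so I'll check how high they are against the tray rim (~61 mm).

Run:
```python
from h import *
c=read_camera("wrist");T=cloud(c,c["mount"]).reshape(-1,3)*1000
T=T[np.isfinite(T[:,0])&(T[:,2]<5)&(abs(T[:,0])<70)&(abs(T[:,1])<90)]
for b in range(-130,5,10):
    Q=T[(T[:,2]>=b)&(T[:,2]<b+10)]
    if len(Q):print(b,len(Q),Q.min(0).round(),Q.max(0).round())
for n in("scene","side"):
    s=observe();from scipy.spatial.transform import Rotation as Ro
    W=cloud(read_camera(n));T=((W.reshape(-1,3)-s["position"])@Ro.from_euler("xyz",s["eef_rot"]).as_matrix())*1000
    T=T[np.isfinite(T[:,0])&(T[:,2]<5)&(abs(T[:,0])<70)&(abs(T[:,1])<90)]
    print(n)
    for b in range(-100,5,10):
        Q=T[(T[:,2]>=b)&(T[:,2]<b+10)]
        if len(Q):print(b,len(Q),Q.min(0).round(),Q.max(0).round())
```

```text
-100 5251 [  9. -61. -99.] [ 22.  61. -90.]
-90 14276 [ -1. -62. -90.] [ 19.  62. -80.]
-80 10790 [-10. -57. -80.] [ 19.  58. -70.]
-70 5464 [-10. -49. -70.] [ 19.  50. -60.]
-60 6210 [-12. -41. -60.] [ 15.  42. -50.]
-50 2108 [-12. -33. -50.] [ 15.  33. -40.]
-40 850 [-11. -16. -40.] [ 13.  16. -30.]
-30 711 [  6. -13. -30.] [ 12.  14. -20.]
-20 574 [  6. -13. -20.] [ 12.  14. -10.]
-10 205 [  7. -12. -10.] [12. 13. -4.]
scene
-100 160 [ -23.  -65. -100.] [ 12.  58. -90.]
-90 146 [-20. -66. -90.] [ 13.  59. -80.]
-80 110 [-20. -58. -80.] [ 13.  54. -70.]
-70 110 [-19. -51. -70.] [ 20.  47. -60.]
-60 101 [-15. -43. -60.] [ 14.  37. -50.]
-50 59 [-16. -36. -50.] [ 12.  32. -40.]
-40 29 [-14. -17. -39.] [  1.   9. -30.]
-30 42 [-13. -19. -30.] [  5.  10. -20.]
-20 40 [-13. -18. -20.] [  7.  10. -10.]
-10 24 [-12. -15. -10.] [ 6. 12. -0.]
0 1 [-5. -9.  0.] [-5. -9.  0.]
side
-100 243 [ -12.  -61. -100.] [ 22.  62. -90.]
-90 241 [-12. -61. -90.] [ 19.  62. -80.]
-80 182 [-12. -57. -80.] [ 18.  56. -70.]
-70 162 [-11. -47. -70.] [ 18.  48. -60.]
-60 146 [-11. -39. -60.] [ 15.  39. -50.]
-50 74 [-10. -28. -50.] [ 15.  32. -40.]
-40 54 [ -7. -14. -38.] [ 13.  14. -30.]
-30 67 [ -7. -15. -30.] [ 13.  15. -20.]
-20 68 [ -6.  -8. -20.] [ 12.  14. -10.]
-10 34 [ -7.  -7. -10.] [12. 11. -0.]
```

>>> send_rows --targets '[[[0,0,0],[0,-0.35,2],0],[[0,0,0],[0,-0.35,4.5],0],[[0,0,0],[0,-0.35,6.5],0],[[0,0,0],[0,-0.35,7.5],0],[[0,0,0],[0,-0.35,7.5],0],[[0,0,0],[0,-0.35,7.5],0]]'

```text
time: 1.75
position: [0.5344, -0.0991, 0.0474]
eef_rot: [-3.14, -0.0, -1.464]
force: [1.0, 0.1, -0.3]
gripper_width: 0.0001
gripper_force: 0.0
```

>>> send_rows --targets '[[[0,0,0],[0,0.4,0.5],0],[[0,0,0],[0,0.4,1],0],[[0,0,0],[0,0.4,1.5],0],[[0,0,0],[0,0.4,1.8],0],[[0,0,0],[0,0.4,2.1],0],[[0,0,0],[0,0.4,2.3],0],[[0,0,0],[0,0.4,2.4],0],[[0,0,0],[0,0.4,2.4],0]]'

```text
time: 2.55
position: [0.5296, -0.0996, 0.0224]
eef_rot: [-3.142, -0.0, -1.464]
force: [-1.5, 1.0, 7.0]
gripper_width: -0.0001
gripper_force: 3.0
```

>>> send_rows --targets '[[[0,0,0],[0,0,0],0],[[0,0,0],[0,0,0],0],[[0,0,0],[0,0,0],0]]'

```text
time: 2.85
position: [0.5296, -0.0995, 0.0225]
eef_rot: [-3.141, -0.0, -1.464]
force: [-1.1, 0.4, 6.4]
gripper_width: -0.0001
gripper_force: 3.0
```

Run:
```python
from h import *
s=observe();print(s["position"],s["force"])
c2=read_camera("side");W=cloud(c2)
a=np.radians(6.08);R=np.array([[np.cos(a),-np.sin(a)],[np.sin(a),np.cos(a)]]);o=np.array([.610,.0015])
print("tcp dock",(s["position"][:2]-o)@R)
W[...,:2]=(W[...,:2]-o)@R;x,y,z=np.moveaxis(W,-1,0)
m=(x>-.106)&(x<-.075)&(y>-.03)&(y<.03)&(z<.05);print("bar z",np.median(z[m]))
cv2.imwrite("pics/s2.png",cv2.resize(c2["color"][100:300,170:430,::-1],None,fx=3,fy=3))
```

```text
[ 0.52960655 -0.09952397  0.02249631] [-1.1330803   0.43696735  6.39568695]
tcp dock [-0.09064139 -0.09194068]
bar z 0.022759947729631247
```

View pics/s2.png

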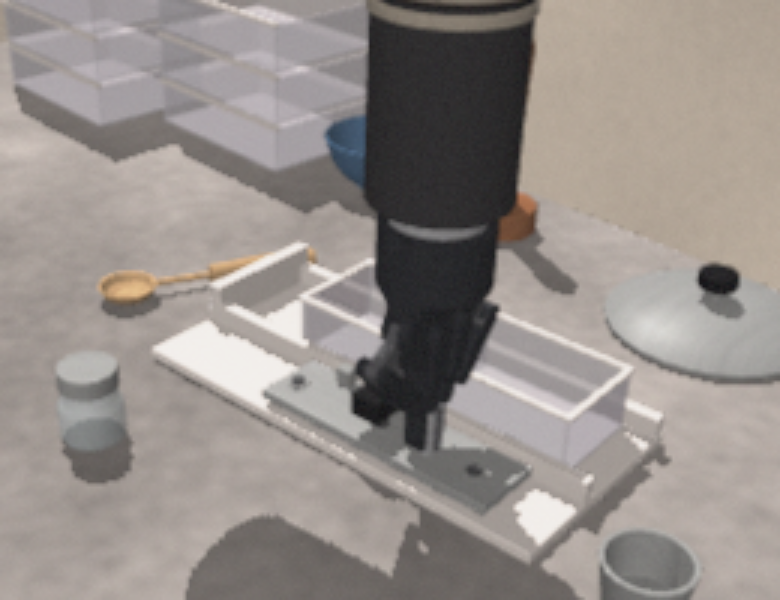

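Bar is held about 11.5 mm down and the lug hasn't moved. Next I push along the lane.

>>> send_rows --targets '[[[0,0,0],[-0.5,0,0],0],[[0,0,0],[-1.0,0,0],0],[[0,0,0],[-1.3,0,0],0],[[0,0,0],[-1.6,0,0],0],[[0,0,0],[-2.0,0,0],0],[[0,0,0],[-2.5,0,0],0],[[0,0,0],[-3.0,0,0],0],[[0,0,0],[-3.5,0,0],0]]'

```text
time: 3.7
position: [0.5266, -0.0654, 0.0228]
eef_rot: [-3.14, -0.001, -1.464]
force: [0.2, -6.6, 6.0]
gripper_width: -0.0004
gripper_force: 4.2
```

>>> send_rows --targets '[[[0,0,0],[-0.5,0,0],0],[[0,0,0],[-1.0,0,0],0],[[0,0,0],[-1.5,0,0],0],[[0,0,0],[-2.0,0,0],0],[[0,0,0],[-2.5,0,0],0],[[0,0,0],[-2.8,0,0],0],[[0,0,0],[-3.0,0,0],0],[[0,0,0],[-3.0,0,0],0]]'

```text
time: 4.5
position: [0.5235, -0.0352, 0.0229]
eef_rot: [-3.14, -0.001, -1.464]
force: [0.3, -3.4, 6.6]
gripper_width: -0.0001
gripper_force: 3.2
```

```bash
cat > chk.py <<'E'
from h import *
s=observe();print(s["time"],s["position"],s["force"])
a=np.radians(6.08);R=np.array([[np.cos(a),-np.sin(a)],[np.sin(a),np.cos(a)]]);o=np.array([.610,.0015])
print("tcp dock",(s["position"][:2]-o)@R)
for n in("scene","side"):
    c=read_camera(n);cv2.imwrite(f"pics/{n}_{s['time']:.2f}.png",cv2.resize(c["color"][100:300,170:430,::-1],None,fx=3,fy=3))
    W=cloud(c);W[...,:2]=(W[...,:2]-o)@R-([.0015,.0015] if n=="scene" else [-.002,-.002])
    x,y,z=np.moveaxis(W,-1,0);hsv=cv2.cvtColor(c["color"],cv2.COLOR_RGB2HSV)
    m=(x>-.106)&(x<-.075)&(y>-.15)&(y<-.05)&(z<.04)&(z>.012)&(c["color"].max(-1)>60);print(n,"bar z",np.median(z[m]),m.sum())
    m=(z>.055)&(z<.065)&(abs(x)<.05)&(abs(y)<.2)&(c["color"].min(-1)>90);Q=y[m]*1000
    print("rim y",np.percentile(Q,[0.5,2,98,99.5]).round(1))
    m=(z>.04)&(z<.058)&(x>-.112)&(x<-.04)&(y>-.08)&(y<.05)&(c["color"].max(-1)<60);print("dark lug y",np.percentile(y[m]*1000,[1,50,99]).round(1))
E
python3 chk.py
```

```text
4.5 [ 0.52349483 -0.03522538  0.02285081] [ 0.28255634 -3.41369528  6.63771157]
tcp dock [-0.08990842 -0.02735644]
scene bar z 0.02193387978263528 205
rim y [-130.1 -128.3  115.1  116.1]
dark lug y [-32.8  -2.3   8.5]
side bar z 0.023169928333687917 451
rim y [-126.5 -126.   116.   118.6]
dark lug y [-33.3 -14.    6.9]
```

>>> send_rows --targets '[[[0,0,0],[-0.4,0,0],0],[[0,0,0],[-0.8,0,0],0],[[0,0,0],[-1.2,0,0],0],[[0,0,0],[-1.6,0,0],0],[[0,0,0],[-2.0,0,0],0],[[0,0,0],[-2.3,0,0],0],[[0,0,0],[-2.6,0,0],0],[[0,0,0],[-2.7,0,0],0]]'

```text
time: 5.4
position: [0.5207, -0.0085, 0.0228]
eef_rot: [-3.14, -0.001, -1.464]
force: [2.0, -6.4, 6.2]
gripper_width: 0.0001
gripper_force: 4.0
```

>>> send_rows --targets '[[[0,0,0],[0,0,0],0],[[0,0,0],[0,0,0],0],[[0,0,0],[0,0,0],0]]'

```text
time: 5.7
position: [0.5207, -0.0085, 0.0229]
eef_rot: [-3.14, -0.001, -1.464]
force: [0.6, -3.8, 5.9]
gripper_width: 0.0003
gripper_force: 3.5
```

```bash
python3 chk.py
```

```text
5.7 [ 0.52066405 -0.00845227  0.02285716] [ 0.61240303 -3.83670237  5.92628468]
tcp dock [-0.08988755 -0.0004341 ]
scene bar z 0.022137549667961998 229
rim y [-102.2 -101.1  142.1  142.9]
dark lug y [-2.9 24.4 35.9]
side bar z 0.023271807577436576 455
rim y [-100.   -99.5  141.9  144.7]
dark lug y [-6.3 13.  34.4]
```

>>> send_rows --targets '[[[0,0,0],[-0.1,0,0],0],[[0,0,0],[-0.2,0,0],0],[[0,0,0],[-0.25,0,0],0],[[0,0,0],[-0.3,0,0],0],[[0,0,0],[-0.3,0,0],0]]'

```text
time: 6.3
position: [0.5203, -0.0057, 0.0228]
eef_rot: [-3.14, -0.001, -1.464]
force: [1.5, -5.8, 7.2]
gripper_width: -0.0007
gripper_force: 3.8
```

```bash
python3 chk.py
```

```text
6.3 [ 0.52034664 -0.00569229  0.0228439 ] [ 1.53745817 -5.75520193  7.20258869]
tcp dock [-0.08991085  0.00234398]
scene bar z 0.021888509872136197 229
rim y [-99.8 -98.  144.4 145.6]
dark lug y [-1.1 27.  37.6]
side bar z 0.023170904721830393 446
rim y [-97.5 -96.6 145.4 147.8]
dark lug y [-3.5 16.3 37.2]
```

The lug is about 24 mm past the tooth. I back off the lug, then let the bar up.

>>> send_rows --targets '[[[0,0,0],[0.2,0,0],0],[[0,0,0],[0.6,0,0],0],[[0,0,0],[0.8,0,0],0],[[0,0,0],[0.8,0,-0.5],0],[[0,0,0],[0.8,0,-1.2],0],[[0,0,0],[0.8,0,-3],0],[[0,0,0],[0.8,0,-7],0],[[0,0,0],[0.8,0,-11],0]]'

```text
time: 7.2
position: [0.5187, -0.0135, 0.1329]
eef_rot: [3.138, -0.001, -1.465]
force: [1.3, 0.6, -1.0]
gripper_width: -0.0001
gripper_force: 0.0
```

>>> send_rows --targets '[[[0,0,0],[0,0,-4],0],[[0,0,0],[0,0,-8],0],[[0,0,0],[0,0,-8],0],[[0,0,0],[0,0,-8],0],[[0,0,0],[0,0,-8],0]]'

```text
time: 7.7
position: [0.5191, -0.0133, 0.2112]
eef_rot: [3.139, -0.0, -1.465]
force: [-0.4, 0.8, -1.0]
gripper_width: -0.0
gripper_force: 0.0
```

```bash
python3 chk.py; ls pics
```

```text
7.7 [ 0.5190929  -0.01329361  0.2112062 ] [-0.43233135  0.80539685 -1.01790511]
tcp dock [-0.09196264 -0.00508179]
scene bar z 0.03294760437593486 284
rim y [-100.   -98.3  144.6  145.4]
dark lug y [14.4 29.9 37.7]
side bar z 0.03429781827138079 457
rim y [-96.8 -96.3 144.9 146.8]
dark lug y [13.2 18.  36.1]
s1.png
s2.png
scene0.png
scene_4.50.png
scene_5.70.png
scene_6.30.png
scene_7.70.png
scene_crop.png
side0.png
side_4.50.png
side_5.70.png
side_6.30.png
side_7.70.png
side_crop.png
w1.png
```

View pics/side_7.70.png

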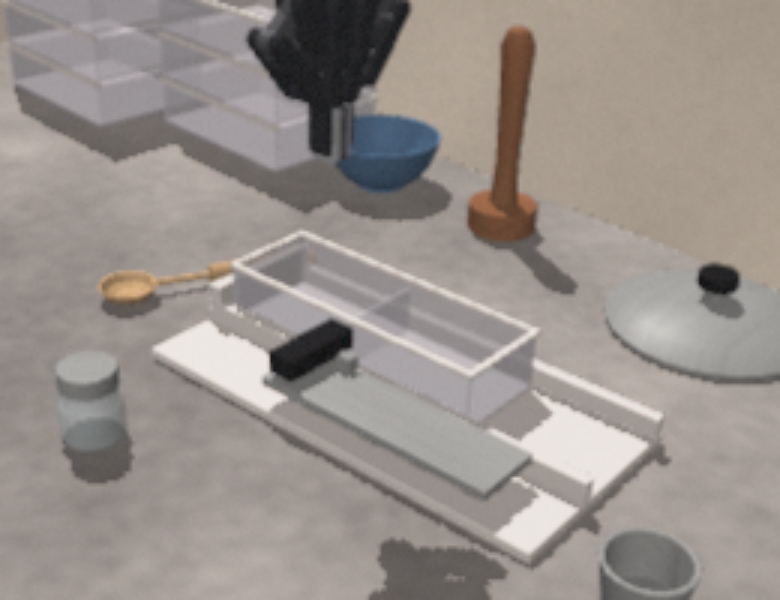

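The lug (310,348) sits past the raised tooth (347,360). The tray is flat, the bar is up, the jar and spoon look unmoved and the gripper is clear.

```bash
python3 -c "from plant import close_job;print(close_job())"
```

```text
the job is handed in; nothing more can be done
None
```

Job handed in: the tray is locked in, with its lug about 24 mm past the tooth and the bar fully up behind it; the jar, cup and spoon were not touched, and the arm was clear at 7.7 s (the hand-in returned no verdict).

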